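Close and bolt a two-part plaster mould

ROBOT

A 6-joint arm with a two-finger parallel gripper is mounted at the origin on the work surface. World frame = base frame: x ahead of the robot, y to its left, z up, the work surface at z = 0. Lengths are in m, angles in rad, forces in N, time in s.
With the tool pointing down it reaches from about 0.35 to 0.975 m from the base axis. Payload 4.9 kg.
Tool frame: the origin (TCP) lies at the very end of the fingers, on their centre line; the grasp point (between the pads) lies 19 mm behind it; x points along the fingers, y is the direction in which the jaws open and shut, and the axes are right-handed (so a half turn about x gives the same grasp; the last joint's range is limited). The gripper opens to 85 mm and grips with 20 to 120 N. Pads are 22 mm wide; open, the fingers measure 114 mm over their backs; the gripper's body (76 mm by 85 mm) begins 54 mm behind the grasp point. The pads swing forward as they close: fully open they stand 13 mm farther back than shut.
Start: joints at [1.046, 0.053, 1.613, -0, 1.476, -0.119], TCP at [0.247, 0.574, 0.211] pointing down, gripper open.
Joint ranges: [-3.01, 3.01], [-1.01, 2.22], [0.06, 2.58], [-1.02, 4.17], [0.09, 2.62], [-3.14, 3.14]. Speed limits (rad/s): [2.57, 2.57, 3.14, 3.14, 3.14, 3.14].

INTERFACE

Orientations are given as a rotation vector (axis times angle).
In Python, from station import ctrl, get_image, calibration, finish_job, search_frame, cut_out, mark_of gives the robot as it stands. The module is installed in compiled form; this text tells all that it offers.
- The arm moves only by the tool arm_command, never from a script. Its argument "plan" is a list that holds one entry, the list of rows, each a list of 7 numbers: the shift along the tool's x, y, z in m, then the turn, a rotation vector about the tool's x, y, z in degrees, then the finger opening in m, from 0 to 0.0854. A call has 1 to 20 rows; each row shifts and turns the pose as measured when the row begins, along the tool's axes as they then stand; what a row does not reach is not made up. A row lasts 1/12 s, in which the tool goes at most 41.7 mm and 7.16 degrees, less where a joint would pass 70% of its speed; a pose out of reach is approached as far as the arm can. A call with a gripper value outside its range is refused whole. The fingers move at their own pace and stop on an object; "squeeze" is the grip in N (left out, the last holds). Time passes only in rows, so rows that do not move let the fingers close. It gives the time, the measured TCP pose, the force and the opening at its end, in the units of the state.
- ctrl.get_obs(): the state, without advancing time (a new reading comes with each control period).
- get_image(name): name is "side" or "top"; returns the picture (400x640x3 uint8, red, green, blue); there is no depth.
- calibration(name): a dict with "fx", "fy", "cx", "cy" (pixels), "cam_to_world" (4x4, takes a point from camera to world coordinates). Camera axes: x right, y down, z forward; pixel columns grow to the right and rows downward; lengths in m; the calibration is good to about 2 mm. A picture is of the moment at which its call begins. calibration takes no time and is no camera call.
- finish_job(): hands the job in, once; it reports no verdict.
Trained networks look in the newest picture that a camera, given by its name, has taken for a name from the list of things; names that differ only in an ending like _2 or _b are one class to them, and where a whole thing is asked for, a point or a joint stands for the part that bears it (a point fixed in the world has none). Each returns a list of dicts, best first, with "conf" (0 to 1); they miss things now and then, are a little off and sometimes report something else, mostly with a low value. They report only what shows in the picture. A call takes as long as a camera call. They do not tell look-alikes from the thing itself.
- search_frame(camera, thing): "at" ([x, y, z] in m, in the coordinates of the camera as it stood for that picture, good to about 4 mm: the middle of the surface that is visible of it).
- cut_out(camera, thing): "mask" (400x640 bool, what is visible of it).
- mark_of(camera, thing): "at" ([x, y, z] in m, in the coordinates of the camera as it stood for that picture, good to about 4 mm: a listed point, or the origin of a listed thing).
The state is a dict: "t": time; "q": joint angles; "dq": joint speeds; "effort": joint torques, N m; "tool_pos": TCP position; "tool_rot": TCP orientation; "contact_force": force on the tool from outside, world axes, zero at the start; "wrist_torque": the same for the moment, N m; "opening": finger opening in m.
Only numpy, scipy, OpenCV 4.12 (cv2) and the standard library are available. Lean on these libraries where they do the work, as an engineer would, in place of code of your own. Each camera call takes 0.05 s, during which the arm holds its last target. There are 200 camera calls.

TASK

Close the plaster mould: slide the loose half along the bench, without lifting or tipping it, onto the two pins of the fixed half until the joint faces meet. Then slide the bolt on top of the fixed half fully home, through the eye of the loose half's tongue and into its keeper, and leave the other things on the bench where they are.

Things in the scene. Friction and masses are not known exactly. Their poses are not given: they have to be found in the camera images.
- fixed_half: Fixed half of the mould: white plaster in a plywood case, 160 (x) by 70 (y) by 66 mm high, held to the bench by two steel angle brackets at its back (+y; they reach 80 mm from the origin). Origin under its centre. Its joint face looks to -y, 35 mm from the origin. A barrel bolt lies along x on its top.
- loose_half: Loose half of the mould: white plaster in a plywood case, 124 (x) by 70 (y) by 70 mm high, 0.5 to 0.85 kg, on the bench. Origin under its centre. Its joint face, with two holes, looks to +y, 35 mm from the origin. A steel tongue on its top reaches 37 mm beyond that face. Closed, it stands in the frame of fixed_half at x = 0, y = -70 mm, axes parallel.
- loose_face (a point): Centre of the loose half's joint face, 35 mm above the bench, axes as loose_half. Two 18 mm holes in the face, 40 mm deep along y, lie at x = -40 and +40 mm from here, same height; they take the pins with about 2 mm to spare all round.
- fixed_face (a point): Centre of the fixed half's joint face, 35 mm above the bench, axes as fixed_half. Two steel pins stick out along -y at x = -40 and +40 mm from here, same height: 14 mm diameter, 30 mm long, the last 12 mm tapering to 6 mm. The two face points meet when the mould is closed.
- eye (a point): Centre of the upright eye at the end of the loose half's tongue, 84 mm above the bench, top 96 mm: opening 16 mm (y) by 15 mm (z), through along x, 12 mm thick. The tongue is 16 mm wide, 73 to 77 mm above the bench.
- bolt (a joint): Travel of the steel bolt (10 mm rod, 84 mm above the bench) along +x of fixed_half: 0 m = drawn right back, 0.046 m = fully home in its keeper. Stays where it is left; moves with about 2 N.
- bolt_knob (a point): Point on the upright knob of the bolt, moving with it, 114 mm above the bench. The knob is 14 mm in diameter from 104 to 120 mm above the bench, on a 9 mm stem. With the bolt drawn right back it is at x = -66, y = -10 mm in the frame of fixed_half.
- mannequin: Wooden artist's mannequin on a round foot, 64 mm wide, 157 mm high. Origin under its foot. Bystander.
- bottle: Clear plastic bottle, 60 mm in diameter, 160 mm high. Origin under its centre. Bystander.
- tape: Roll of yellow tape lying flat, 94 mm in diameter, 25 mm high. Origin under its centre. Bystander.
- hammer: Hammer lying along its x, about 300 mm long. Origin under its middle. Bystander.
- cup: Steel cup, 72 mm in diameter, 80 mm high. Origin under its centre. Bystander.
- offcut: Plaster offcut, 60 by 45 by 36 mm. Origin under its centre. Bystander.
- spatula: Spatula lying along its x. Origin under its middle. Bystander.
- keeper (a point): Mouth of the bolt's keeper on the fixed half, 84 mm above the bench, at x = +14, y = -10 mm of fixed_half; keeper 16 mm long, top 94 mm high. The bolt's slotted barrel lies on the same line from x = -78 to -12 mm, top 91 mm high.
Things that resemble listed ones, but are neither listed nor needed, are in the scene too. What is shaped like the fixed_half but red or turquoise is not meant.

How it is judged:
By the outcome, as a careful person would: the job done as asked, in the order asked, and still so for the second after the job is handed in, with the robot touching nothing.
It also fails if it takes over 72 s, if anything falls off the work surface, if the arm or the gripper's body presses on something with over 40 N, if the wrist force passes 120 N, or if a joint passes its speed limit or range.

## Working session

There is one attempt and no reset: what is moved stays moved. The work goes in short steps, Python scripts to look and compute and a tool call to move; the robot and the scene stay as the last step left them, time stands still between calls to the robot, and variables do not carry over. Pictures are saved under pics/ and viewed, about 8 in all and at most 12, crops included, and the job is handed in when it is done.

Besides the shell and the picture viewer there is one more tool, called in YAML: its name, and indented under it one key for each argument. arm_command: Moves the arm, as the interface text tells. Its arguments: {"type":"object","properties":{"plan":{"type":"array","items":{"type":"array","items":{"type":"array","items":{"type":"number"}}}},"squeeze":{"type":"number"}},"required":["plan"]}

```bash
mkdir -p pics; cat > h.py <<'E'
import numpy as np, cv2
from station import *
def w(cam,p):
    T=np.array(calibration(cam)["cam_to_world"]); return (T@np.r_[p,1])[:3]
def px(cam,P):
    c=calibration(cam);T=np.linalg.inv(np.array(c["cam_to_world"]));q=(T@np.r_[P,1])[:3]
    return np.array([c["fx"]*q[0]/q[2]+c["cx"],c["fy"]*q[1]/q[2]+c["cy"]])
def onz(cam,u,v,z):
    c=calibration(cam);T=np.array(c["cam_to_world"]);d=T[:3,:3]@np.array([(u-c["cx"])/c["fx"],(v-c["cy"])/c["fy"],1.]);o=T[:3,3]
    return o+d*(z-o[2])/d[2]
def save(cam,n,crop=None,s=1):
    im=get_image(cam)[:,:,::-1]
    if crop: a,b,c,d=crop; im=im[b:d,a:c]
    cv2.imwrite(f"pics/{n}.png",cv2.resize(im,None,fx=s,fy=s,interpolation=cv2.INTER_CUBIC))
E
python3 - <<'E'
from h import *
np.set_printoptions(precision=4,suppress=True)
a=get_image("top");b=get_image("side")
cv2.imwrite("pics/a.png",np.vstack([a,b])[:,:,::-1][:, :]) if 0 else None
cv2.imwrite("pics/top.png",a[:,:,::-1]);cv2.imwrite("pics/side.png",b[:,:,::-1])
for c in("top","side"):
    print(c,np.array(calibration(c)["cam_to_world"]),calibration(c)["fx"])
    for n in("fixed_half","loose_half","loose_face","fixed_face","eye","bolt_knob","keeper"):
        for r in mark_of(c,n)[:3]: P=w(c,r["at"]);print(n,round(r["conf"],2),P,px(c,P).round())
print(ctrl.get_obs())
E
```

```text
top [[-0.0247 -0.9773  0.2103  0.2341]
 [-0.9997  0.0253  0.      0.1108]
 [-0.0053 -0.2102 -0.9776  1.3139]
 [ 0.      0.      0.      1.    ]] 443.1903683488493
fixed_half 0.93 [0.3428 0.4871 0.0036] [190. 267.]
fixed_half 0.85 [ 0.2152 -0.2977  0.0005] [460. 305.]
fixed_half 0.73 [0.5146 0.1434 0.0019] [306. 207.]
loose_half 0.77 [ 0.5053 -0.028  -0.0009] [362. 209.]
loose_face 0.95 [0.4971 0.0097 0.0349] [351. 210.]
loose_face 0.71 [ 0.6553  0.3268 -0.0023] [246. 165.]
fixed_face 0.96 [0.5146 0.1093 0.0353] [317. 205.]
fixed_face 0.81 [0.2049 0.2726 0.0354] [262. 314.]
fixed_face 0.74 [0.3473 0.4505 0.0347] [200. 265.]
eye 0.68 [0.4841 0.0311 0.0796] [345. 211.]
bolt_knob 0.6 [0.4526 0.1276 0.1123] [311. 221.]
bolt_knob 0.52 [0.1328 0.3    0.1136] [247. 343.]
bolt_knob 0.51 [ 0.1485 -0.3219  0.1144] [486. 331.]
keeper 0.9 [0.3619 0.474  0.0823] [187. 258.]
keeper 0.88 [ 0.2274 -0.3062  0.0815] [473. 300.]
keeper 0.69 [ 0.344  -0.1338 -0.0042] [401. 262.]
side [[ 0.7425 -0.4526  0.4939 -0.1561]
 [-0.6697 -0.486   0.5615 -0.6454]
 [-0.0141 -0.7476 -0.664   0.9412]
 [ 0.      0.    
[... 650 characters left out ...]
t_knob 0.52 [ 0.1459 -0.3192  0.1164] [318. 335.]
bolt_knob 0.41 [0.278  0.464  0.1063] [198. 166.]
keeper 0.82 [ 0.23   -0.3121  0.0835] [340. 318.]
keeper 0.78 [0.3636 0.4717 0.0822] [219. 160.]
keeper 0.77 [0.2102 0.2997 0.0806] [207. 201.]
{'t': 0.8, 'q': array([ 1.046 ,  0.0527,  1.6129,  0.    ,  1.476 , -0.119 ]), 'dq': array([ 0.0004,  0.0011, -0.0009, -0.0005, -0.0017, -0.0006]), 'effort': array([  0.0005, -39.3648, -37.0437,   0.    ,   0.0006,   0.    ]), 'tool_pos': array([0.2467, 0.5742, 0.2111]), 'tool_rot': array([ 0.3183,  1.5473, -0.3183]), 'contact_force': array([-0.4367, -0.5583,  0.0509]), 'wrist_torque': array([ 0.0424, -0.061 ,  0.0385]), 'opening': 0.08580213198927635}
```

View pics/top.png

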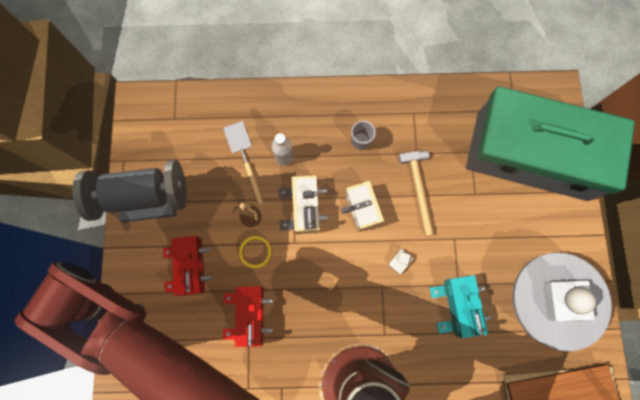

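View pics/side.png

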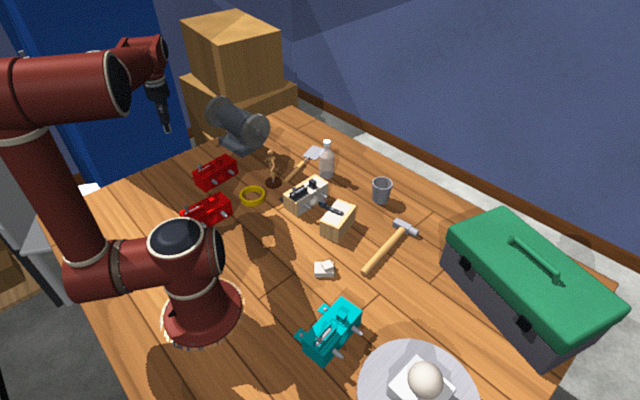

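The plaster-coloured fixed half is at top (306,205) and side (306,195). The red ones (top (186,265), (247,315)) and the turquoise one (465,305) are look-alikes and are excluded by their colour. The loose half is at top (365,205), yawed a little. I'll confirm this in an enlarged crop.

```bash
python3 - <<'E'
from h import *
a=cv2.resize(get_image("top")[165:245,265:395],None,fx=6,fy=6,interpolation=cv2.INTER_CUBIC)[:,:,::-1]
cv2.imwrite("pics/c1.png",a)
b=cv2.resize(get_image("side")[160:250,265:395],None,fx=6,fy=6,interpolation=cv2.INTER_CUBIC)[:,:,::-1]
cv2.imwrite("pics/c2.png",b)
np.set_printoptions(precision=4,suppress=True)
for c in("top","side"):
  for n in ("loose_half","fixed_half"):
    for r in cut_out(c,n):
        m=r["mask"].astype(np.uint8); ys,xs=np.nonzero(m); 
        if (n=="loose_half" and 330<xs.mean()<390) or (n[0]=="f" and 280<xs.mean()<325 and ys.mean()<230):
            print(c,n,r["conf"],m.sum(),cv2.minAreaRect(np.c_[xs,ys].astype(np.float32)))
for i in range(3):
  for n in("fixed_half","loose_half","loose_face","fixed_face","eye","bolt_knob","keeper"):
   for c in("top","side"):
    for r in mark_of(c,n)[:5]:
        P=w(c,r["at"])
        if 0.4<P[0]<.6 and -.1<P[1]<.2: print(n,c,P)
  get_image("top");get_image("side")
E
```

```text
top fixed_half 0.87 1677 ((302.96673583984375, 204.9688262939453), (56.48674011230469, 47.2657356262207), 88.15238952636719)
side loose_half 0.72 1217 ((337.5, 220.5), (43.0, 37.0), 90.0)
side fixed_half 0.89 1215 ((305.6922912597656, 194.0384521484375), (27.457660675048828, 50.477718353271484), 56.3099365234375)
fixed_half top [0.514  0.143  0.0021]
fixed_half side [0.5188 0.1409 0.0002]
loose_half top [ 0.5048 -0.0304  0.0003]
loose_half side [ 0.5051 -0.0321  0.002 ]
loose_face top [0.497  0.0062 0.0352]
loose_face side [0.4967 0.002  0.034 ]
fixed_face top [0.5172 0.1093 0.0334]
fixed_face side [0.5191 0.1061 0.031 ]
eye top [0.4856 0.0285 0.0784]
eye side [0.4906 0.0308 0.0834]
bolt_knob top [0.449  0.1257 0.1121]
bolt_knob side [0.4469 0.1269 0.1111]
keeper top [0.5313 0.1339 0.0836]
keeper side [0.5293 0.1339 0.0748]
fixed_half top [0.5105 0.1455 0.0019]
fixed_half side [0.516  0.1394 0.002 ]
fixed_half side [0.4917 0.0288 0.0836]
loose_half top [ 0.5054 -0.0261  0.002 ]
loose_half side [ 0.5042 -0.0254 -0.0028]
loose_face top [0.4967 0.0049 0.0341]
loose_face top [0.5307 0.13
[... 306 characters left out ...]
]
keeper top [0.5342 0.1303 0.083 ]
keeper side [0.5311 0.133  0.0778]
fixed_half top [0.5132 0.1424 0.0036]
fixed_half side [ 0.5168  0.1413 -0.0014]
loose_half top [ 0.5069 -0.0286  0.0006]
loose_half side [ 0.5051 -0.03   -0.0007]
loose_face top [0.4978 0.0102 0.0351]
loose_face side [0.4959 0.0017 0.0321]
fixed_face top [0.517  0.1084 0.0358]
fixed_face top [0.4955 0.01   0.0361]
fixed_face side [0.5166 0.1037 0.0312]
eye top [0.4864 0.0311 0.0833]
eye top [0.496  0.0089 0.0349]
eye side [0.4915 0.0302 0.0819]
bolt_knob top [0.4522 0.1315 0.1121]
bolt_knob top [0.4871 0.031  0.0812]
bolt_knob side [0.4498 0.1308 0.1113]
keeper top [0.527  0.1346 0.0787]
keeper side [0.5289 0.1354 0.077 ]
```

View pics/c1.png

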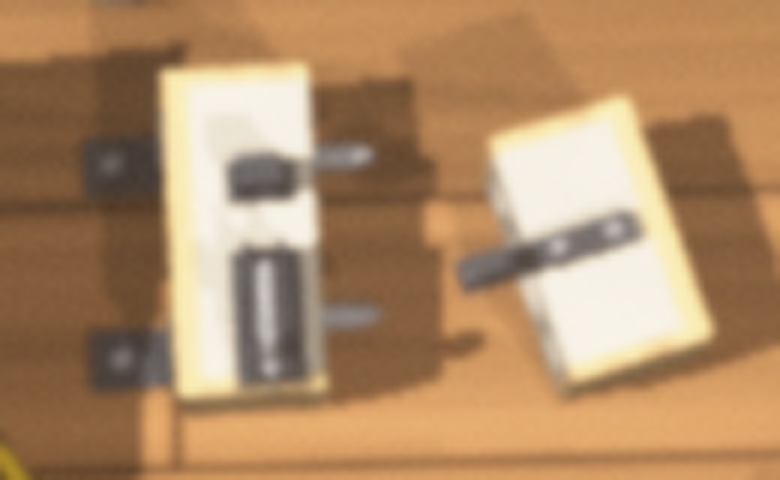

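View pics/c2.png

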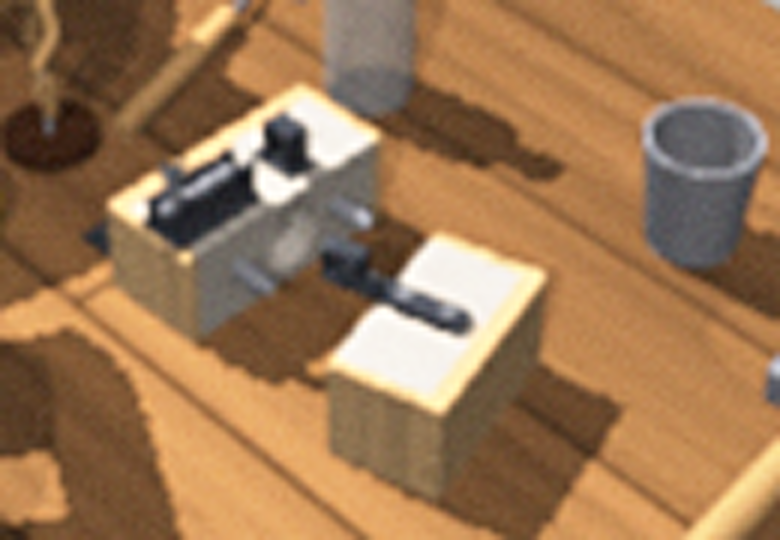

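The crops confirm it. The plaster fixed half has its bolt drawn back, and the eye of the loose half points toward it. Next I'll fit both poses from corner pixels.

```bash
cat >> h.py <<'E'
from scipy.optimize import least_squares
def fit(cam,org,s,pix,hx,hy,z,x0):
    # pix: dict of (sx,sy)->crop pixel
    K=list(pix);U=np.array([np.array(org)+(np.array(pix[k])+.5)/s-.5 for k in K])
    def m(p):
        c,q=np.cos(p[2]),np.sin(p[2])
        return np.array([px(cam,np.array([p[0]+c*k[0]*hx-q*k[1]*hy,p[1]+q*k[0]*hx+c*k[1]*hy,z])) for k in K])
    r=least_squares(lambda p:(m(p)-U).ravel(),x0,x_scale=[.01,.01,.1]);return r.x[:2].round(4),np.degrees(r.x[2]).round(2),r.fun.round(1)
E
python3 - <<'E'
from h import *
print(fit("side",(265,160),6,{(1,1):(435,235),(1,-1):(547,270),(-1,-1):(437,412),(-1,1):(328,365)},.062,.035,.07,[.5,-.03,.25]))
print(fit("side",(265,160),6,{(1,-1):(380,135),(1,1):(305,85),(-1,-1):(193,258),(-1,1):(108,205)},.08,.035,.066,[.5,.14,0]))
print(fit("top",(265,165),6,{(1,1):(490,135),(1,-1):(628,97),(-1,-1):(710,320),(-1,1):(563,372)},.062,.035,.07,[.5,-.03,.25]))
print(fit("top",(265,165),6,{(1,-1):(307,65),(1,1):(162,70),(-1,-1):(327,380),(-1,1):(178,385)},.08,.035,.066,[.5,.14,0]))
from scipy.spatial.transform import Rotation as R
print(R.from_rotvec(ctrl.get_obs()["tool_rot"]).as_matrix().round(3))
E
```

```text
(array([ 0.503 , -0.0314]), np.float64(16.53), array([ 0.1, -0.6, -0.2,  0.6,  0.6,  0.1, -0.4, -0.1]))
(array([0.5144, 0.1375]), np.float64(2.45), array([ 0.8, -0.3, -0.4, -0.3, -0.4,  0.6,  0.1, -0.1]))
(array([ 0.5088, -0.0264]), np.float64(15.71), array([-0.3, -0.7, -0.4, -1.2, -0.2,  1.7,  0.9,  0.2]))
(array([0.5175, 0.1432]), np.float64(1.84), array([-0.1, -1. ,  0.2, -0.5, -0.2,  0.4,  0.1,  1. ]))
[[ 0.     0.395  0.919]
 [-0.     0.919 -0.395]
 [-1.     0.     0.   ]]
```

arm_command:
  plan:
    - [[0,-0.0224,0.0236,0,0,0,0.085],[0,-0.0224,0.0236,0,0,0,0.085],[0,-0.0224,0.0236,0,0,0,0.085],[0,-0.0224,0.0236,0,0,0,0.085],[0,-0.0224,0.0236,0,0,0,0.085],[0,-0.0224,0.0236,0,0,0,0.085],[0,-0.0224,0.0236,0,0,0,0.085],[0,-0.0224,0.0236,0,0,0,0.085],[0,-0.0224,0.0236,0,0,0,0.085],[0,-0.0224,0.0236,0,0,0,0.085],[0,-0.0224,0.0236,0,0,0,0.085],[0,-0.0224,0.0236,0,0,0,0.085],[0,-0.0224,0.0236,0,0,0,0.085],[0,-0.0224,0.0236,0,0,0,0.085],[0,-0.0224,0.0236,0,0,0,0.085],[0,-0.0224,0.0236,0,0,0,0.085],[0,-0.0224,0.0236,0,0,0,0.085],[0,-0.0224,0.0236,0,0,0,0.085],[0,-0.0224,0.0236,0,0,0,0.085],[0,-0.0224,0.0236,0,0,0,0.085]]

```text
t: 5.17
tool_pos: [0.5142, -0.0452, 0.2134]
tool_rot: [0.314, 1.538, -0.304]
contact_force: [0.7, 0.0, 0.1]
opening: 0.0853
```

arm_command:
  plan:
    - [[0,0,0,6.4,0,0,0.04],[0,0,0,6.4,0,0,0.04],[0,0,0,6.4,0,0,0.04],[0,0,0,6.4,0,0,0.04],[0,0,0,6.4,0,0,0.04],[0,0,0,6.4,0,0,0.04],[0,0,0,6.4,0,0,0.04],[0,0,0,6.4,0,0,0.04],[0,0,0,0,0,0,0.04]]

```text
t: 5.92
tool_pos: [0.5164, -0.0541, 0.2139]
tool_rot: [1.046, 1.299, -1.031]
contact_force: [-0.5, 0.1, 0.6]
opening: 0.04
```

```bash
cat >> h.py <<'E'
from scipy.spatial.transform import Rotation as R
def st():
    o=ctrl.get_obs();M=R.from_rotvec(o["tool_rot"]).as_matrix()
    print("t",round(o["t"],2),"pos",o["tool_pos"].round(4),"yaw",np.degrees(np.arctan2(M[1,1],M[0,1])).round(2),"tilt",M[:,0].round(3),"F",o["contact_force"].round(1),"op",round(o["opening"],4));return o,M
def to(P): # shift in tool axes to world P
    o,M=st();print("shift",(M.T@(np.array(P)-o["tool_pos"])).round(4))
E
python3 -c "
from h import *
to([.504,-.024,.12])"
```

```text
t 5.92 pos [ 0.5164 -0.0541  0.2139] yaw 13.04 tilt [ 0.012  0.002 -1.   ] F [-0.5  0.1  0.6] op 0.04
shift [ 0.0938 -0.0064 -0.0322]
```

arm_command:
  plan:
    - [[0.02,-0.0016,-0.008,-1.5,0.08,-0.34,0.04],[0.02,-0.0016,-0.008,-1.5,0.08,-0.34,0.04],[0.02,-0.0016,-0.008,0,0,0,0.04],[0.02,-0.0016,-0.008,0,0,0,0.04],[0,0,0,0,0,0,0.04]]

```text
t: 6.33
tool_pos: [0.504, -0.0248, 0.1343]
tool_rot: [0.99, 1.329, -0.985]
contact_force: [-0.5, -0.4, -0.2]
opening: 0.0401
```

```bash
python3 -c "
from h import *
to([.504,-.024,.12])
a=cv2.resize(get_image('top')[165:245,265:395],None,fx=5,fy=5,interpolation=cv2.INTER_CUBIC)
b=cv2.resize(get_image('side')[160:240,265:395],None,fx=5,fy=5,interpolation=cv2.INTER_CUBIC)[:,:]
cv2.imwrite('pics/d1.png',cv2.resize(np.vstack([a,b])[:,:,::-1],(488,600)))"
```

```text
t 6.33 pos [ 0.504  -0.0248  0.1343] yaw 16.98 tilt [ 0.007 -0.001 -1.   ] F [-0.5 -0.4 -0.2] op 0.0401
shift [ 0.0143  0.0002 -0.0008]
```

View pics/d1.png

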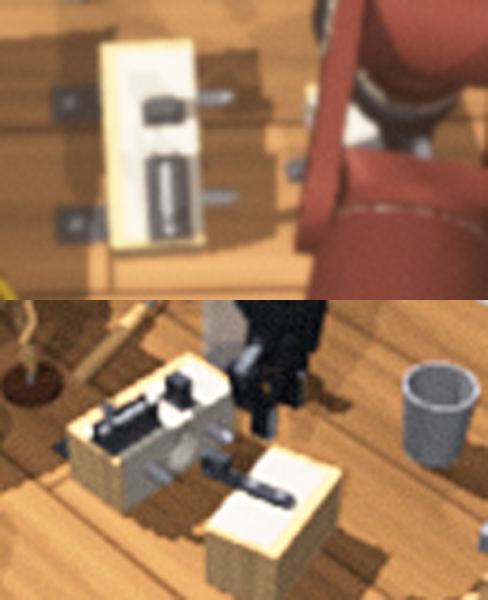

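The side view shows the open fingers straddling the tongue from above (view pixel (262,400)). The top view is blocked by the arm. Now descend.

arm_command:
  plan:
    - [[0.018,0,0,0,0,-0.4,0.04],[0.018,0,0,-0.5,0,0,0.04],[0.015,0,0,0,0,0,0.04],[0.007,0,0,0,0,0,0.04],[0.0,0,0,0,0,0,0.04]]

```text
t: 6.85
tool_pos: [0.5164, -0.0299, 0.0904]
tool_rot: [0.981, 1.313, -0.969]
contact_force: [0.7, 0.6, 0.5]
opening: 0.0398
```

```bash
python3 -c "
from h import *
to([.504,-.024,.0715])"
```

```text
t 6.85 pos [ 0.5164 -0.0299  0.0904] yaw 17.67 tilt [ 0.025 -0.009 -1.   ] F [0.7 0.6 0.5] op 0.0398
shift [ 0.0185 -0.0104 -0.0097]
```

arm_command:
  plan:
    - [[0,0,0,0,0,0,0.04],[0,0,0,0,0,0,0.04]]

```text
t: 7.02
tool_pos: [0.5183, -0.0308, 0.0932]
tool_rot: [0.982, 1.31, -0.968]
contact_force: [-0.4, -0.3, -0.3]
opening: 0.0399
```

```bash
cat >> h.py <<'E'
def to(P,yaw):
    o,M=st();a=np.radians(yaw)
    T=np.array([[0,np.cos(a),np.sin(a)],[0,np.sin(a),-np.cos(a)],[-1,0,0]])
    print("shift",(M.T@(np.array(P)-o["tool_pos"])).round(4),"turn",np.degrees(R.from_matrix(M.T@T).as_rotvec()).round(2),"dq",np.abs(o["dq"]).max().round(3))
E
python3 -c "
from h import *
to([.504,-.024,.0715],16)"
```

```text
t 7.02 pos [ 0.5183 -0.0308  0.0932] yaw 17.69 tilt [ 0.029 -0.01  -1.   ] F [-0.4 -0.3 -0.3] op 0.0399
shift [ 0.0213 -0.0121 -0.0112] turn [ 1.68  1.04 -1.4 ] dq 0.026
```

arm_command:
  plan:
    - [[0,-0.006,-0.006,0.8,0.5,-0.7,0.04],[0,-0.006,-0.006,0.8,0.5,-0.7,0.04],[0.006,0,0,0,0,0,0.04]]

```text
t: 7.27
tool_pos: [0.5052, -0.0231, 0.0916]
tool_rot: [1.003, 1.323, -1.0]
contact_force: [0.4, -0.1, -0.8]
opening: 0.0396
```

```bash
python3 -c "
from h import *
to([.504,-.024,.0715],16)"
```

```text
t 7.27 pos [ 0.5052 -0.0231  0.0916] yaw 15.91 tilt [ 0.005 -0.001 -1.   ] F [ 0.4 -0.1 -0.8] op 0.0396
shift [ 0.0201 -0.0015  0.0005] turn [-0.09  0.15 -0.27] dq 0.164
```

arm_command:
  plan:
    - [[0.007,-0.001,-0.001,0,0.1,-0.3,0.04],[0.007,-0.001,-0.001,0,0.1,-0.3,0.04],[0.004,-0.001,-0.001,0,0.1,-0.3,0.04],[0.002,0,0,0,0,0,0.04]]

```text
t: 7.6
tool_pos: [0.5004, -0.0204, 0.0694]
tool_rot: [0.997, 1.338, -1.01]
contact_force: [0.0, -0.2, 0.5]
opening: 0.0399
```

```bash
python3 -c "
from h import *
to([.504,-.024,.0715],16)"
```

```text
t 7.6 pos [ 0.5004 -0.0204  0.0694] yaw 15.94 tilt [-0.013 -0.    -1.   ] F [ 0.  -0.2  0.5] op 0.0399
shift [-0.0022  0.0025  0.0045] turn [-0.06 -0.18  0.72] dq 0.056
```

arm_command:
  plan:
    - [[-0.0022,0.0025,0.004,0,-0.1,0.6,0.04],[0,0,0,0,0,0,0.04],[0,0,0,0,0,0,0.04]]

```text
t: 7.85
tool_pos: [0.5031, -0.0235, 0.0696]
tool_rot: [1.001, 1.333, -1.004]
contact_force: [0.3, -0.2, -0.3]
opening: 0.0403
```

```bash
python3 -c "
from h import *
to([.504,-.024,.0715],16)"
```

```text
t 7.85 pos [ 0.5031 -0.0235  0.0696] yaw 15.96 tilt [-0.005  0.002 -1.   ] F [ 0.3 -0.2 -0.3] op 0.0403
shift [-0.0019  0.0008  0.0007] turn [-0.04 -0.16  0.25] dq 0.009
```

Raise 2 mm, then close on the tongue.

arm_command:
  plan:
    - [[-0.002,0,0,0,0,0,0.03],[0,0,0,0,0,0,0.02],[0,0,0,0,0,0,0.008],[0,0,0,0,0,0,0.008],[0,0,0,0,0,0,0.008]]
  squeeze: 40

```text
t: 8.27
tool_pos: [0.504, -0.024, 0.073]
tool_rot: [1.002, 1.331, -1.003]
contact_force: [0.7, -0.1, -0.5]
opening: 0.008
```

```bash
python3 -c "
from h import *
to([.504,-.024,.0715],16)"
```

```text
t 8.27 pos [ 0.504 -0.024  0.073] yaw 15.93 tilt [-0.003  0.001 -1.   ] F [ 0.7 -0.1 -0.5] op 0.008
shift [ 0.0015 -0.      0.    ] turn [-0.07 -0.11  0.14] dq 0.004
```

arm_command:
  plan:
    - [[0,0,0,0,0,0,0.035],[0,0,0,0,0,0,0.035],[0,0,0,0,0,0,0.035],[0.0035,0,0,0,0,0,0.035],[0.0,0,0,0,0,0,0.035]]

```text
t: 8.68
tool_pos: [0.5042, -0.0239, 0.0696]
tool_rot: [1.002, 1.33, -1.003]
contact_force: [0.0, -0.3, 0.4]
opening: 0.0349
```

```bash
python3 -c "
from h import *
to([.504,-.024,.0700],16)
save('side','e1',(300,170,370,250),8)"
```

```text
t 8.68 pos [ 0.5042 -0.0239  0.0696] yaw 15.93 tilt [-0.002  0.001 -1.   ] F [ 0.  -0.3  0.4] op 0.0349
shift [-0.0004 -0.0002 -0.    ] turn [-0.07 -0.09  0.1 ] dq 0.01
```

View pics/e1.png

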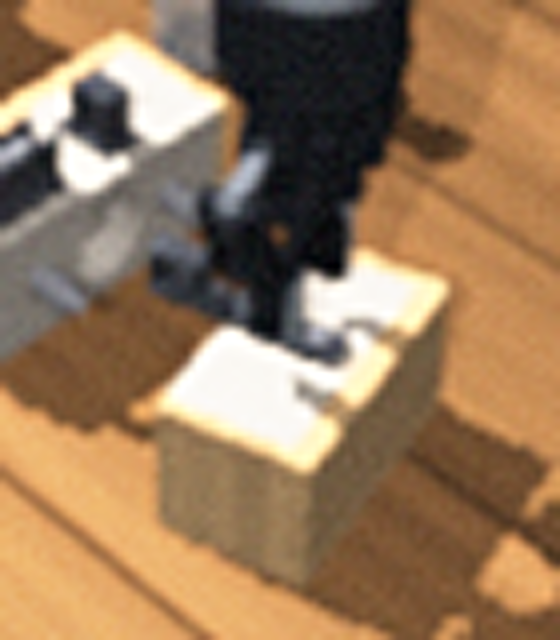

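The fingers straddle the tongue: the near finger is at (265,325) and the tongue tail at (320,345). Closing.

arm_command:
  plan:
    - [[0,0,0,0,0,0,0.02],[0,0,0,0,0,0,0.012],[0,0,0,0,0,0,0.008],[0,0,0,0,0,0,0.008]]
  squeeze: 50

```text
t: 9.07
tool_pos: [0.5044, -0.024, 0.0697]
tool_rot: [1.002, 1.33, -1.003]
contact_force: [0.3, -0.2, 0.2]
opening: 0.0077
```

```bash
python3 -c "
from h import *
to([.504,-.024,.0700],16)"
```

```text
t 9.07 pos [ 0.5044 -0.024   0.0697] yaw 15.93 tilt [-0.002  0.001 -1.   ] F [ 0.3 -0.2  0.2] op 0.0077
shift [-0.0003 -0.0004 -0.0001] turn [-0.07 -0.08  0.1 ] dq 0.002
```

```bash
python3 -c "
from h import *
save('side','e2',(300,170,370,250),8)"
```

```text
(no output)
```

View pics/e2.png

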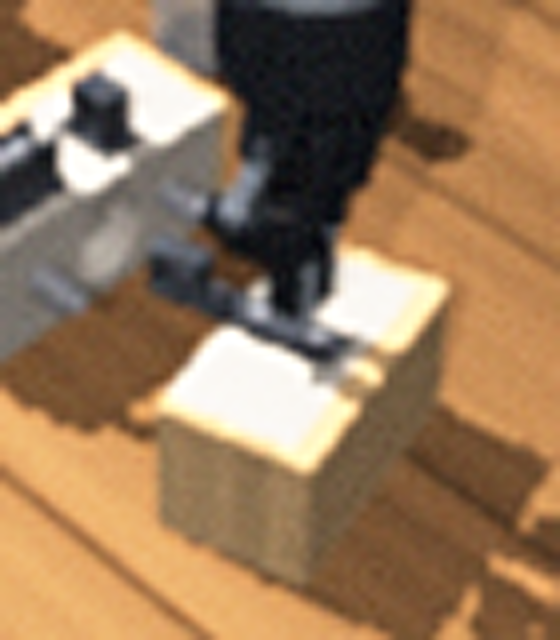

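```bash
python3 -c "
from h import *
for P in [(.5044,-.024,.0697),(.5044,-.024,.078),(.5044,-.024,.086)]: print(((px('side',np.array(P))-[300,170])*8).round())
print((px('side',np.array([.5055+np.sin(.28)*.018,-.029-.018*np.cos(.28),.077]))-[300,170])*8)
print(onz('side',300+330/8,170+348/8,.077))
print(onz('side',300+215/8,170+285/8,.084))
"
```

```text
[290. 330.]
[291. 316.]
[291. 302.]
[339.95379074 338.29414204]
[ 0.50345633 -0.04751171  0.077     ]
[0.48999078 0.00594579 0.084     ]
```

The tips appear to stand about 8 mm above the reported TCP, just above the tongue. I'll open, go lower in small steps while watching the force, and close again.

arm_command:
  plan:
    - [[0,0,0,0,0,0,0.035],[0,0,0,0,0,0,0.035],[0,0,0,0,0,0,0.035],[0.003,0,0,0,0,0,0.035],[0.002,0,0,0,0,0,0.035],[0,0,0,0,0,0,0.035]]

```text
t: 9.62
tool_pos: [0.5046, -0.024, 0.0645]
tool_rot: [1.002, 1.33, -1.002]
contact_force: [-0.4, 0.2, -0.6]
opening: 0.0352
```

arm_command:
  plan:
    - [[0,0,0,0,0,0,0.02],[0,0,0,0,0,0,0.012],[0,0,0,0,0,0,0.008]]

```text
t: 9.87
tool_pos: [0.5043, -0.0239, 0.064]
tool_rot: [1.002, 1.33, -1.003]
contact_force: [1.2, 0.5, 0.2]
opening: 0.0079
```

```bash
python3 -c "
from h import *
to([.504,-.024,.0650],16)"
```

```text
t 9.87 pos [ 0.5043 -0.0239  0.064 ] yaw 15.94 tilt [-0.002  0.001 -1.   ] F [1.2 0.5 0.2] op 0.0079
shift [-0.001  -0.0003 -0.    ] turn [-0.06 -0.09  0.11] dq 0.002
```

```bash
python3 -c "
from h import *
a=cv2.resize(get_image('side')[180:230,310:360],(480,480),interpolation=cv2.INTER_CUBIC)
cv2.imwrite('pics/e3.png',a[:,:,::-1])
for n in ('loose_half','eye','loose_face'):
  for r in mark_of('side',n)[:2]: print(n,r['conf'],w('side',r['at']))"
```

```text
loose_half 0.81 [ 0.50469903 -0.03091613 -0.00297923]
eye 0.96 [0.48899541 0.02803338 0.0796209 ]
loose_face 0.97 [ 4.97899333e-01 -2.34133758e-04  3.28196407e-02]
loose_face 0.67 [ 0.50458996 -0.02633531  0.00066278]
```

View pics/e3.png

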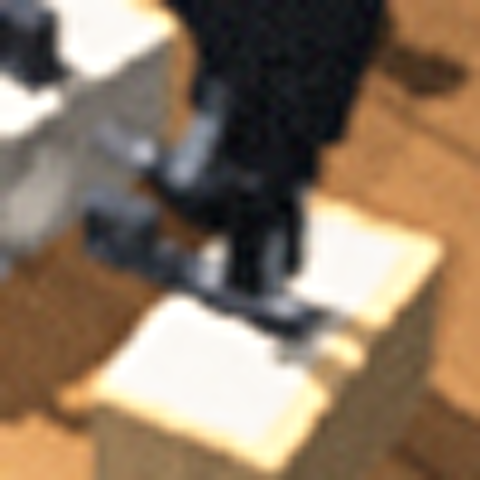

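arm_command:
  plan:
    - [[0,0,0,0,0,0,0.035],[0,0,0,0,0,0,0.035],[0,0,0,0,0,0,0.035],[0.003,0,0,0,0,0,0.035],[0.002,0,0,0,0,0,0.035],[0,0,0,0,0,0,0.035]]

```text
t: 10.57
tool_pos: [0.5046, -0.024, 0.0591]
tool_rot: [1.002, 1.329, -1.002]
contact_force: [0.5, -0.4, -1.1]
opening: 0.0352
```

arm_command:
  plan:
    - [[0,0,0,0,0,0,0.02],[0,0,0,0,0,0,0.012],[0,0,0,0,0,0,0.008]]

```text
t: 10.82
tool_pos: [0.5043, -0.0239, 0.0586]
tool_rot: [1.002, 1.33, -1.003]
contact_force: [0.9, 0.4, 0.0]
opening: 0.0083
```

```bash
python3 -c "
from h import *
st()
a=cv2.resize(get_image('side')[175:225,315:365],(700,700)[:2],interpolation=cv2.INTER_LANCZOS4)
a=np.clip(a.astype(float)*2.2,0,255).astype(np.uint8)
cv2.imwrite('pics/e4.png',cv2.resize(a,(600,600))[:,:,::-1])
for z in (.0585,.07,.08): print((px('side',np.array([.5043,-.0239,z]))-[315,175])*12)
"
```

```text
t 10.82 pos [ 0.5043 -0.0239  0.0586] yaw 15.93 tilt [-0.002  0.001 -1.   ] F [0.9 0.4 0. ] op 0.0083
[253.320885  464.8016144]
[254.63874785 434.82473932]
[255.79783462 408.45947754]
```

View pics/e4.png

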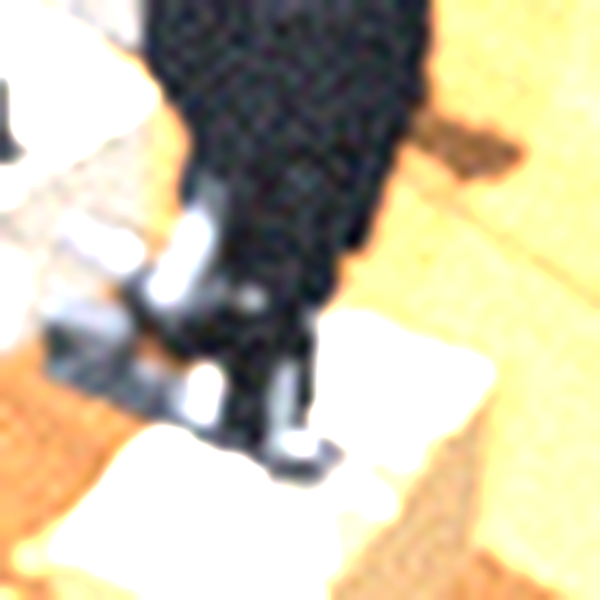

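arm_command:
  plan:
    - [[0,0,0,0,0,0,0.0],[0,0,0,0,0,0,0.0],[0,0,0,0,0,0,0.0]]

```text
t: 11.12
tool_pos: [0.5045, -0.024, 0.0587]
tool_rot: [1.002, 1.33, -1.002]
contact_force: [-0.3, 0.5, -0.4]
opening: -0.0003
```

arm_command:
  plan:
    - [[0.002,0,0,0,0,0,0.0],[0.002,0,0,0,0,0,0.0],[0,0,0,0,0,0,0.0]]

```text
t: 11.37
tool_pos: [0.5052, -0.024, 0.0568]
tool_rot: [1.002, 1.33, -1.002]
contact_force: [0.2, 0.1, -0.2]
opening: -0.0001
```

arm_command:
  plan:
    - [[0.002,0,0,0,0,0,0.0],[0.002,0,0,0,0,0,0.0]]

```text
t: 11.53
tool_pos: [0.5057, -0.0241, 0.0563]
tool_rot: [1.001, 1.331, -1.003]
contact_force: [-9.7, 1.1, 18.2]
opening: 0.0001
```

arm_command:
  plan:
    - [[0.002,0,0,0,0,0,0.0],[0.001,0,0,0,0,0,0.0]]

```text
t: 11.7
tool_pos: [0.5057, -0.0242, 0.0564]
tool_rot: [1.0, 1.333, -1.004]
contact_force: [-2.7, 0.2, 2.7]
opening: 0.0003
```

arm_command:
  plan:
    - [[0.001,0,0,0,0,0,0.0],[0.001,0,0,0,0,0,0.0]]

```text
t: 11.87
tool_pos: [0.5057, -0.0241, 0.0563]
tool_rot: [0.999, 1.334, -1.004]
contact_force: [-4.3, 1.4, 7.6]
opening: 0.0001
```

The shut fingers touch something at a reported z of 0.0565. I'll probe either side to tell tongue top from plaster top.

arm_command:
  plan:
    - [[-0.004,0,0,0,0,0,0.0],[-0.002,0.01,0,0,0,0,0.0],[0,0.01,0,0,0,0,0.0],[0,0,0,0,0,0,0.0],[0.003,0,0,0,0,0,0.0],[0.003,0,0,0,0,0,0.0],[0.002,0,0,0,0,0,0.0],[0.002,0,0,0,0,0,0.0]]

```text
t: 12.53
tool_pos: [0.5276, -0.0178, 0.0505]
tool_rot: [1.0, 1.333, -1.004]
contact_force: [0.2, -0.4, 0.9]
opening: 0.0001
```

```bash
python3 -c "
from h import *
to([.504,-.024,.0565],16)"
```

```text
t 12.53 pos [ 0.5276 -0.0178  0.0505] yaw 16.01 tilt [-0.005  0.001 -1.   ] F [ 0.2 -0.4  0.9] op 0.0001
shift [-0.0059 -0.0245 -0.0006] turn [ 0.01 -0.13  0.28] dq 0.053
```

arm_command:
  plan:
    - [[0.002,0,0,0,0,0,0.0],[0.002,0,0,0,0,0,0.0]]

```text
t: 12.7
tool_pos: [0.5277, -0.0178, 0.0498]
tool_rot: [0.999, 1.336, -1.005]
contact_force: [-8.5, 1.2, 17.9]
opening: -0.0003
```

arm_command:
  plan:
    - [[0.002,0,0,0,0,0,0.0],[0.002,0,0,0,0,0,0.0]]

```text
t: 12.87
tool_pos: [0.5276, -0.0178, 0.0498]
tool_rot: [0.998, 1.338, -1.006]
contact_force: [-6.2, 1.3, 13.2]
opening: 0.0002
```

The offset is consistent: tongue top at a reported 0.0565 and plaster top at 0.0498. The 7 mm difference matches the text, so the true tip height is the reported z + 20 mm. I'll go back over the tongue, open and grip at a reported z of about 0.051.

arm_command:
  plan:
    - [[-0.008,0,0,0,0,0,0.0],[-0.008,-0.004,0,0,0,0,0.03],[0,-0.01,0,0,-0.1,0.3,0.03],[0,-0.01,0,0,0,0,0.03],[0,0,0,0,0,0,0.03]]

```text
t: 13.28
tool_pos: [0.5038, -0.025, 0.0683]
tool_rot: [1.0, 1.332, -1.002]
contact_force: [-0.1, -0.5, 0.3]
opening: 0.0301
```

```bash
python3 -c "
from h import *
to([.504,-.024,.051],16)"
```

```text
t 13.28 pos [ 0.5038 -0.025   0.0683] yaw 16.04 tilt [-0.003  0.001 -1.   ] F [-0.1 -0.5  0.3] op 0.0301
shift [ 0.0173  0.0005 -0.0009] turn [ 0.04 -0.09  0.16] dq 0.016
```

arm_command:
  plan:
    - [[0.006,0,-0.001,0,0,0,0.03],[0.006,0,0,0,0,0,0.03],[0.003,0,0,0,0,0,0.03],[0.001,0,0,0,0,0,0.03],[0,0,0,0,0,0,0.03]]

```text
t: 13.7
tool_pos: [0.5036, -0.0238, 0.0504]
tool_rot: [1.001, 1.331, -1.002]
contact_force: [-0.1, -1.1, -0.6]
opening: 0.0302
```

arm_command:
  plan:
    - [[0,0,0,0,0,0,0.02],[0,0,0,0,0,0,0.01],[0,0,0,0,0,0,0.005],[0,0,0,0,0,0,0.005]]
  squeeze: 50

```text
t: 14.03
tool_pos: [0.5031, -0.0237, 0.0503]
tool_rot: [0.999, 1.334, -1.004]
contact_force: [-1.5, -0.2, 0.4]
opening: 0.0141
```

Gripped at 14 mm on the tongue. Now rotate it to the fixed half's yaw.

arm_command:
  plan:
    - [[0,0,0,3.5,0,0,0.005],[0,0,0,3.5,0,0,0.005],[0,0,0,3.5,0,0,0.005],[0,0,0,3,0,0,0.005],[0,0,0,0,0,0,0.005]]

```text
t: 14.45
tool_pos: [0.505, -0.0236, 0.0503]
tool_rot: [1.182, 1.228, -1.183]
contact_force: [-1.9, -0.0, 1.5]
opening: 0.014
```

```bash
python3 -c "
from h import *
to([.519,.0408,.0503],2)"
```

```text
t 14.45 pos [ 0.505  -0.0236  0.0503] yaw 2.11 tilt [-0.001  0.    -1.   ] F [-1.9 -0.   1.5] op 0.014
shift [ 0.      0.0164 -0.0638] turn [ 0.11 -0.02  0.07] dq 0.038
```

arm_command:
  plan:
    - [[0,0.002,-0.006,0,0,0,0.005],[0,0.002,-0.007,0,0,0,0.005],[0,0.002,-0.007,0,0,0,0.005],[0,0.002,-0.007,0,0,0,0.005],[0,0,0,0,0,0,0.005]]

```text
t: 14.87
tool_pos: [0.5101, -0.0, 0.0504]
tool_rot: [1.166, 1.227, -1.189]
contact_force: [0.9, -2.1, -0.6]
opening: 0.0137
```

```bash
python3 -c "
from h import *
to([.519,.0408,.0503],2)"
```

```text
t 14.87 pos [ 0.5101 -0.      0.0504] yaw 2.42 tilt [-0.008 -0.011 -1.   ] F [ 0.9 -2.1 -0.6] op 0.0137
shift [-0.0004  0.0106 -0.0404] turn [0.42 0.63 0.48] dq 0.015
```

arm_command:
  plan:
    - [[0,0.002,-0.007,0.2,0.3,0.2,0.005],[0,0.002,-0.007,0.2,0.3,0.2,0.005],[0,0.002,-0.008,0,0.1,0,0.005],[0,0.002,-0.008,0,0.1,0,0.005],[0,0.002,-0.007,0,0,0,0.005],[0,0,0,0,0,0,0.005]]

```text
t: 15.37
tool_pos: [0.5167, 0.0351, 0.0503]
tool_rot: [1.17, 1.229, -1.19]
contact_force: [0.1, -2.4, 8.7]
opening: 0.0144
```

```bash
python3 -c "
from h import *
to([.519,.0408,.0503],2)
for i in range(3):
  get_image('side')
  for n in ('loose_half','eye','loose_face','fixed_face','fixed_half','keeper'):
    for r in mark_of('side',n)[:3]:
      P=w('side',r['at'])
      if .45<P[0]<.58 and 0<P[1]<.2: print(n,P.round(4))
save('side','f1',(275,165,365,235),8)"
```

```text
t 15.37 pos [0.5167 0.0351 0.0503] yaw 2.26 tilt [-0.009 -0.008 -1.   ] F [ 0.1 -2.4  8.7] op 0.0144
shift [-0.      0.0025 -0.0056] turn [0.26 0.43 0.52] dq 0.023
loose_half [ 0.5172  0.0273 -0.0036]
loose_half [0.5271 0.1336 0.0767]
eye [0.5201 0.0921 0.0825]
loose_face [0.5172 0.0622 0.0325]
fixed_face [0.5142 0.1077 0.0323]
keeper [0.5317 0.133  0.0783]
loose_half [ 0.5173  0.0291 -0.0012]
eye [0.5189 0.0877 0.0838]
loose_face [0.5172 0.0585 0.0309]
fixed_face [0.5144 0.1066 0.0302]
fixed_half [ 0.5206  0.1367 -0.0017]
keeper [0.5304 0.1313 0.0754]
loose_half [ 0.5176  0.0294 -0.0016]
eye [0.5151 0.0876 0.08  ]
loose_face [0.5202 0.0593 0.034 ]
loose_face [0.529  0.1333 0.0787]
fixed_face [0.5176 0.1056 0.0298]
fixed_half [0.5168 0.1386 0.0028]
keeper [0.5266 0.135  0.0745]
```

View pics/f1.png

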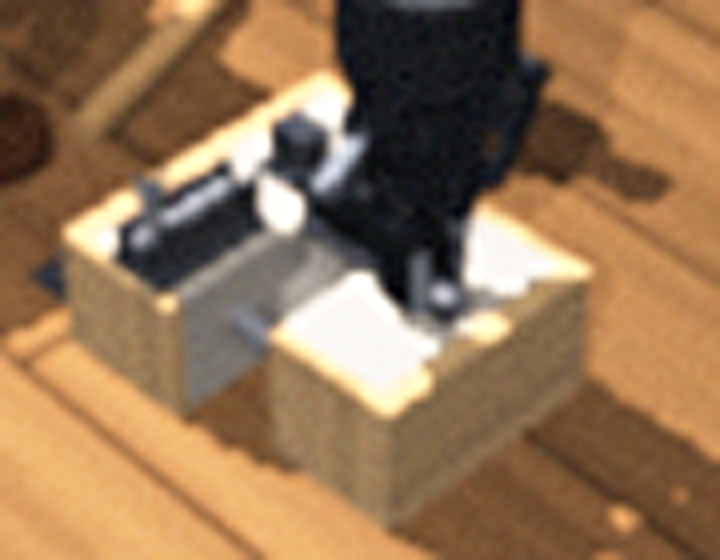

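```bash
python3 - <<'E'
from h import *
L=fit("side",(275,165),8,{(-1,1):(270,338),(-1,-1):(390,415),(1,-1):(592,270)},.062,.035,.07,[.518,.03,.03])
F=fit("side",(275,165),8,{(-1,-1):(175,304),(-1,1):(65,235),(1,1):(335,72)},.08,.035,.066,[.515,.14,.03])
print(L,F)
d=L[0]-F[0];a=np.radians(F[1]);print(np.array([[np.cos(a),np.sin(a)],[-np.sin(a),np.cos(a)]])@d)
E
```

```text
(array([0.5159, 0.0243]), np.float64(3.02), array([-0. , -0.3,  0.2,  0.3, -0.2,  0.1])) (array([0.5157, 0.1356]), np.float64(0.93), array([-0.1,  0.5,  0.4, -0.6, -0.3,  0.1]))
[-0.00160652 -0.11128858]
```

The view shows the loose half nearly parallel, with its front-left corner at (270,338) and the left pin at (255,328). The fit puts it 2–3 mm short in x, with about 40 mm of gap. Advance the tips of the pins into the holes.

arm_command:
  plan:
    - [[0,0.001,-0.006,0.2,0.3,0.3,0.005],[0,0.001,-0.006,0.2,0.2,0.2,0.005],[0,0.0005,-0.006,0.1,0,0,0.005],[0,0,-0.003,0,0,0,0.005],[0,0,0,0,0,0,0.005]]

```text
t: 16.88
tool_pos: [0.5175, 0.054, 0.0505]
tool_rot: [1.183, 1.222, -1.193]
contact_force: [0.6, -0.3, -7.2]
opening: 0.014
```

```bash
python3 -c "
from h import *
to([.519,.0408,.0503],1.8)
for i in range(4):
  get_image('side')
  for n in ('loose_half','eye','loose_face','fixed_face','keeper'):
    for r in mark_of('side',n)[:2]:
      P=w('side',r['at'])
      if .45<P[0]<.58 and 0<P[1]<.2: print(n,P.round(4))
"
```

```text
t 16.88 pos [0.5175 0.054  0.0505] yaw 1.66 tilt [-0.003 -0.005 -1.   ] F [ 0.6 -0.3 -7.2] op 0.014
shift [0.0003 0.0012 0.0132] turn [-0.14  0.28  0.19] dq 0.009
loose_half [0.5185 0.0469 0.0016]
eye [0.5232 0.109  0.083 ]
loose_face [0.5197 0.0821 0.0327]
fixed_face [0.5156 0.1049 0.0316]
keeper [0.5299 0.1329 0.079 ]
loose_half [ 5.17e-01  4.81e-02 -4.00e-04]
eye [0.5211 0.1094 0.0815]
loose_face [0.5182 0.0811 0.0316]
fixed_face [0.516  0.1039 0.0332]
keeper [0.5313 0.1344 0.0749]
loose_half [ 0.5208  0.0496 -0.0018]
eye [0.5171 0.1089 0.0825]
eye [5.21e-01 4.59e-02 1.00e-04]
loose_face [0.5169 0.0807 0.0342]
fixed_face [0.5144 0.1055 0.0319]
loose_half [0.5192 0.0465 0.0007]
loose_half [0.5137 0.1053 0.0314]
eye [0.5202 0.1084 0.0833]
loose_face [0.5209 0.0813 0.0328]
fixed_face [0.5161 0.1031 0.0345]
keeper [0.5304 0.1319 0.079 ]
```

arm_command:
  plan:
    - [[0.0007,0,-0.004,0,0.1,0.1,0.005],[0.0003,0,-0.004,0,0.1,0.1,0.005],[0,0,0,0,0,0,0.005]]

```text
t: 18.33
tool_pos: [0.5184, 0.0611, 0.0508]
tool_rot: [1.188, 1.218, -1.188]
contact_force: [-0.7, 0.3, -9.2]
opening: 0.014
```

arm_command:
  plan:
    - [[0,0,-0.004,0,0.1,0.1,0.005],[0,0,-0.003,0,0.1,0.1,0.005],[0,0,0,0,0,0,0.005]]

```text
t: 18.58
tool_pos: [0.518, 0.0691, 0.0507]
tool_rot: [1.192, 1.219, -1.183]
contact_force: [0.3, 0.2, -7.3]
opening: 0.0141
```

The Fz of -7 N shows the grip carrying the weight, about 0.4 mm high. Let it down.

arm_command:
  plan:
    - [[0.001,0,0,0,0,0,0.005],[0.001,0,0,0,0,0,0.005]]

```text
t: 18.75
tool_pos: [0.5185, 0.0692, 0.0503]
tool_rot: [1.19, 1.218, -1.183]
contact_force: [-5.5, -2.1, 3.5]
opening: 0.0141
```

```bash
python3 -c "
from h import *
to([.519,.07,.0495],1.8)
for i in range(4):
  get_image('side')
  print([(n,w('side',mark_of('side',n)[0]['at']).round(4)) for n in ('loose_face','fixed_face','eye','keeper') if mark_of('side',n)])
"
```

```text
t 18.75 pos [0.5185 0.0692 0.0503] yaw 1.7 tilt [ 0.006  0.    -1.   ] F [-5.5 -2.1  3.5] op 0.0141
shift [ 0.0008  0.0005 -0.0008] turn [-0.1  -0.   -0.37] dq 0.008
[('loose_face', array([0.5187, 0.0951, 0.0321])), ('fixed_face', array([ 0.2175, -0.3374,  0.0349])), ('eye', array([0.5221, 0.1264, 0.0823])), ('keeper', array([ 0.2271, -0.3134,  0.083 ]))]
[('loose_face', array([0.5211, 0.0946, 0.0303])), ('fixed_face', array([0.5149, 0.1059, 0.034 ])), ('eye', array([0.5207, 0.1253, 0.0804])), ('keeper', array([0.2087, 0.2971, 0.0797]))]
[('loose_face', array([0.5203, 0.0945, 0.0342])), ('fixed_face', array([0.2009, 0.269 , 0.034 ])), ('eye', array([0.5189, 0.1239, 0.0846])), ('keeper', array([ 0.2299, -0.3094,  0.0838]))]
[('loose_face', array([0.5195, 0.0955, 0.0327])), ('fixed_face', array([ 0.2201, -0.337 ,  0.0331])), ('eye', array([0.5274, 0.1319, 0.0789])), ('keeper', array([0.2136, 0.2941, 0.0805]))]
```

arm_command:
  plan:
    - [[0,0,-0.003,0,0,-0.1,0.005],[0.0002,0,-0.003,0,0,-0.1,0.005],[0.0002,0,0,0,0,0,0.005]]

```text
t: 20.8
tool_pos: [0.5183, 0.0735, 0.0504]
tool_rot: [1.187, 1.218, -1.187]
contact_force: [-2.9, -2.6, -0.1]
opening: 0.0141
```

arm_command:
  plan:
    - [[0.0002,0,-0.003,0,0,0,0.005],[0.0002,0,-0.003,0,0,0,0.005],[0,0,0,0,0,0,0.005]]

```text
t: 21.05
tool_pos: [0.5179, 0.0762, 0.0509]
tool_rot: [1.179, 1.214, -1.192]
contact_force: [-0.3, 1.1, -7.2]
opening: 0.0141
```

Nearly closed. Release the tongue, then push the back face low down with two fingers.

arm_command:
  plan:
    - [[0.0007,0,0,0,0,0,0.005],[0,0,0,0,0,0,0.03],[0,0,0,0,0,0,0.04],[0,0,0,0,0,0,0.04]]

```text
t: 21.38
tool_pos: [0.5219, 0.0771, 0.053]
tool_rot: [1.186, 1.209, -1.184]
contact_force: [0.9, -0.3, -0.6]
opening: 0.04
```

arm_command:
  plan:
    - [[-0.012,0,0,0,0,0,0.06],[-0.015,0,0,0,0,0,0.085],[-0.015,0,0.01,0,0,0,0.085],[-0.008,0,0.025,0,0,0,0.085],[0,0,0.025,0,0,0,0.085],[0,0,0.015,0,0,0,0.085],[0,0,0.0,0,0,0,0.085]]

```text
t: 21.97
tool_pos: [0.5306, 0.0018, 0.1175]
tool_rot: [1.193, 1.198, -1.167]
contact_force: [-0.2, -0.2, -0.2]
opening: 0.0848
```

```bash
python3 -c "
from h import *
get_image('side');get_image('top')
for i in range(3):
  print([(c,n,w(c,r['at']).round(4)) for n in ('loose_face','fixed_face','eye','keeper','loose_half') for c in ('side','top') for r in mark_of(c,n)[:3] if .45<w(c,r['at'])[0]<.6 and 0<w(c,r['at'])[1]<.2])
  get_image('side');get_image('top')
to([.520,-.005,.02],1.8)
"
```

```text
[('side', 'loose_face', array([0.5185, 0.0983, 0.0342])), ('top', 'loose_face', array([0.5194, 0.1087, 0.0367])), ('side', 'fixed_face', array([0.5163, 0.1074, 0.0336])), ('side', 'eye', array([0.5199, 0.1294, 0.0805])), ('top', 'eye', array([0.5156, 0.1341, 0.0818])), ('top', 'eye', array([0.5159, 0.1084, 0.0374])), ('side', 'keeper', array([0.5291, 0.1339, 0.0784])), ('top', 'keeper', array([0.5318, 0.1339, 0.0816])), ('side', 'loose_half', array([ 0.5191,  0.0684, -0.0011]))]
[('side', 'loose_face', array([0.5198, 0.1008, 0.035 ])), ('top', 'loose_face', array([0.5184, 0.1117, 0.0369])), ('top', 'fixed_face', array([0.5168, 0.109 , 0.0356])), ('side', 'eye', array([0.5208, 0.1306, 0.08  ])), ('top', 'eye', array([0.5139, 0.1331, 0.0803])), ('side', 'keeper', array([0.5289, 0.1345, 0.0775])), ('top', 'keeper', array([0.5299, 0.1332, 0.0808])), ('side', 'loose_half', array([ 0.5182,  0.0688, -0.0019])), ('top', 'loose_half', array([5.208e-01, 6.970e-02, 1.000e-04]))]
[('side', 'loose_face', array([0.5181, 0.1005, 0.034 ])), ('top', 'loose_face', array([0.5163, 0.1064, 0.0363])), ('side', 'fixed_face', array([0.5134, 0.1064, 0.0327])), ('top', 'fixed_face', array([0.5145, 0.1091, 0.0329])), ('side', 'eye', array([0.5193, 0.1315, 0.0824])), ('top', 'eye', array([0.5157, 0.1339, 0.0858])), ('side', 'loose_half', array([0.515 , 0.1038, 0.03  ])), ('top', 'loose_half', array([0.452 , 0.1281, 0.1123])), ('top', 'loose_half', array([0.522 , 0.0677, 0.001 ]))]
t 23.87 pos [0.529  0.0039 0.1149] yaw 2.05 tilt [ 0.025 -0.006 -1.   ] F [ 0.7 -0.   0.2] op 0.0851
shift [ 0.0947 -0.0117  0.0079] turn [ 0.25  0.4  -1.4 ] dq 0.001
```

arm_command:
  plan:
    - [[0.01,-0.004,0.003,0,0.2,-0.7,0.085],[0.012,-0.004,0.003,0.2,0.2,-0.7,0.085],[0.012,-0.003,0.001,0,0,-0.2,0.085],[0.012,-0.001,0.001,0,0,-0.2,0.085],[0,0,0,0,0,0,0.085]]

```text
t: 24.28
tool_pos: [0.5159, -0.0055, 0.0638]
tool_rot: [1.181, 1.232, -1.193]
contact_force: [-0.7, 1.0, -0.2]
opening: 0.0851
```

```bash
python3 -c "
from h import *
to([.520,-.005,.02],1.8)"
```

```text
t 24.28 pos [ 0.5159 -0.0055  0.0638] yaw 1.82 tilt [-0.011  0.    -1.   ] F [-0.7  1.  -0.2] op 0.0851
shift [ 0.0437  0.0045 -0.0004] turn [ 0.02 -0.04  0.61] dq 0.006
```

arm_command:
  plan:
    - [[0.011,0.0015,0,0,0,0.3,0.085],[0.011,0.0015,0,0,0,0.1,0.085],[0.011,0,0,0,0,0,0.085],[0.009,0,0,0,0,-0.1,0.085],[0,0,0,0,0,0,0.085]]

```text
t: 24.7
tool_pos: [0.5166, -0.0054, 0.0155]
tool_rot: [1.182, 1.233, -1.193]
contact_force: [-0.1, -1.3, -0.3]
opening: 0.085
```

```bash
python3 -c "
from h import *
to([.520,.020,.02],1.8)"
```

```text
t 24.7 pos [ 0.5166 -0.0054  0.0155] yaw 1.78 tilt [-0.011  0.001 -1.   ] F [-0.1 -1.3 -0.3] op 0.085
shift [-0.0045  0.0041 -0.0253] turn [-0.02 -0.1   0.6 ] dq 0.006
```

Now push +y (tool -z), approaching and then in small rows.

arm_command:
  plan:
    - [[-0.002,0.002,-0.006,0,0,0.3,0.085],[-0.002,0.001,-0.006,0,0,0.3,0.085],[0,0,-0.006,0,0,0,0.085],[0,0,-0.004,0,0,0,0.085]]

```text
t: 25.03
tool_pos: [0.5197, 0.0182, 0.0201]
tool_rot: [1.189, 1.224, -1.185]
contact_force: [0.1, 0.4, 0.8]
opening: 0.0848
```

arm_command:
  plan:
    - [[0,0,-0.003,0,0,0,0.085],[0,0,-0.003,0,0,0,0.085],[0,0,-0.003,0,0,0,0.085]]

```text
t: 25.28
tool_pos: [0.5205, 0.0263, 0.0226]
tool_rot: [1.181, 1.219, -1.184]
contact_force: [-1.9, -21.5, -1.5]
opening: 0.0848
```

arm_command:
  plan:
    - [[0,0,-0.003,0,0,0,0.085],[0,0,-0.003,0,0,0,0.085]]

```text
t: 25.45
tool_pos: [0.5205, 0.0255, 0.0228]
tool_rot: [1.168, 1.207, -1.191]
contact_force: [0.9, -13.2, -1.5]
opening: 0.0849
```

arm_command:
  plan:
    - [[0,0,-0.005,0,0.4,0,0.085],[0,0,-0.005,0,0.4,0,0.085]]

```text
t: 25.62
tool_pos: [0.5206, 0.0252, 0.0229]
tool_rot: [1.161, 1.2, -1.195]
contact_force: [-0.2, -21.0, -1.9]
opening: 0.0849
```

arm_command:
  plan:
    - [[0,0,0.008,0,0.3,0,0.085],[0,0,0.015,0,0.3,0,0.085],[-0.015,0,0.01,0,0,0,0.085],[-0.025,0,0.0,0,0,0,0.085],[-0.03,0,0.0,0,0,0,0.085],[-0.03,0,0.0,0,0,0,0.06],[-0.02,0,0.0,0,0,0,0.04],[0,0,0,0,0,0,0.04]]

```text
t: 26.28
tool_pos: [0.5199, -0.0077, 0.1479]
tool_rot: [1.17, 1.211, -1.194]
contact_force: [0.4, -0.7, 1.4]
opening: 0.051
```

```bash
python3 -c "
from h import *
st()
S=get_image('side')[160:240,265:365];T=get_image('top')[165:245,265:365]
cv2.imwrite('pics/g1.png',cv2.resize(np.hstack([S,T])[:,:,::-1],None,fx=4,fy=4,interpolation=cv2.INTER_CUBIC))
for i in range(2):
  print([(c,n,w(c,r['at']).round(4)) for n in ('loose_face','fixed_face','eye','keeper','bolt_knob') for c in ('side','top') for r in mark_of(c,n)[:3] if .42<w(c,r['at'])[0]<.6 and 0<w(c,r['at'])[1]<.2])
"
```

```text
t 26.28 pos [ 0.5199 -0.0077  0.1479] yaw 1.93 tilt [ 0.   -0.02 -1.  ] F [ 0.4 -0.7  1.4] op 0.051
[('side', 'loose_face', array([0.523 , 0.1003, 0.0315])), ('top', 'loose_face', array([0.5169, 0.1096, 0.0358])), ('top', 'loose_face', array([0.5311, 0.1301, 0.0805])), ('side', 'fixed_face', array([0.5148, 0.1059, 0.0325])), ('top', 'fixed_face', array([0.5151, 0.1072, 0.0347])), ('side', 'eye', array([0.5216, 0.1298, 0.0815])), ('top', 'eye', array([0.5164, 0.1341, 0.0803])), ('side', 'keeper', array([0.5257, 0.1365, 0.0764])), ('top', 'keeper', array([0.5292, 0.1294, 0.0803])), ('top', 'bolt_knob', array([0.5192, 0.1091, 0.0329]))]
[('side', 'loose_face', array([0.523 , 0.1003, 0.0315])), ('top', 'loose_face', array([0.5169, 0.1096, 0.0358])), ('top', 'loose_face', array([0.5311, 0.1301, 0.0805])), ('side', 'fixed_face', array([0.5148, 0.1059, 0.0325])), ('top', 'fixed_face', array([0.5151, 0.1072, 0.0347])), ('side', 'eye', array([0.5216, 0.1298, 0.0815])), ('top', 'eye', array([0.5164, 0.1341, 0.0803])), ('side', 'keeper', array([0.5257, 0.1365, 0.0764])), ('top', 'keeper', array([0.5292, 0.1294, 0.0803])), ('top', 'bolt_knob', array([0.5192, 0.1091, 0.0329]))]
```

View pics/g1.png

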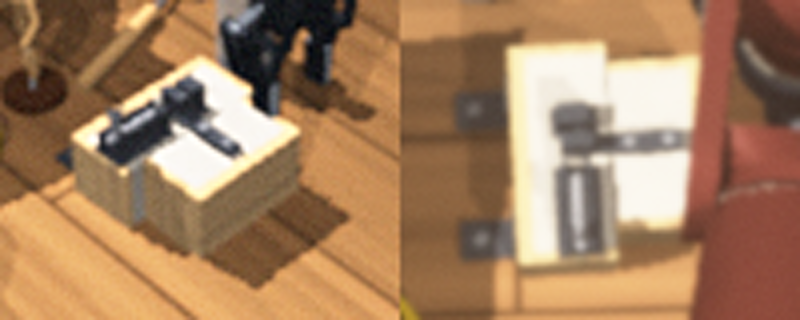

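The view shows the joint closed: side seam at (200,110), with the eye (top (577,140)) standing between the barrel and the keeper. The push stalled at about 20 N. Next is the bolt knob at about (0.450, 0.1285), which I'll push in +x with shut fingers from its -x side.

arm_command:
  plan:
    - [[0,-0.0126,-0.0175,0,0,0,0.0],[0,-0.0126,-0.0175,0,0,0,0.0],[0,-0.0126,-0.0175,0,0,0,0.0],[0,-0.0126,-0.0175,0,0,0,0.0],[0,-0.0126,-0.0175,0,0,0,0.0],[0,-0.0126,-0.0175,0,0,0,0.0],[0,-0.0126,-0.0175,0,0,0,0.0],[0,-0.0126,-0.0175,0,0,0,0.0],[0,0,0,0,0,0,0.0],[0,0,0,0,0,0,0.0]]

```text
t: 28.22
tool_pos: [0.4078, 0.1338, 0.1413]
tool_rot: [1.17, 1.215, -1.2]
contact_force: [0.2, 0.6, 0.9]
opening: 0.0
```

```bash
python3 -c "
from h import *
to([.413,.1285,.12],1.8)
get_image('top')
for c in ('side','top'): print(c,[(n,round(r['conf'],2),w(c,r['at']).round(4)) for n in ('bolt_knob','eye') for r in mark_of(c,n)[:4] if .42<w(c,r['at'])[0]<.6 and 0<w(c,r['at'])[1]<.2])"
```

```text
t 28.22 pos [0.4078 0.1338 0.1413] yaw 1.76 tilt [-0.006 -0.019 -1.   ] F [0.2 0.6 0.9] op 0.0
shift [0.0213 0.0052 0.0051] turn [-0.04  1.06  0.39] dq 0.03
side [('bolt_knob', 0.43, array([0.4472, 0.1272, 0.1126])), ('eye', 0.76, array([0.5216, 0.1298, 0.0815]))]
top []
```

arm_command:
  plan:
    - [[0.012,0.0015,0.002,0,0.5,0.2,0],[0.012,0.0015,0.002,0,0.5,0.1,0],[0.012,0.001,0.001,0,0,0,0],[0.012,0,0,0,0,0,0],[0.006,0,0,0,0,0,0],[0,0,0,0,0,0,0]]

```text
t: 28.97
tool_pos: [0.4165, 0.1241, 0.0867]
tool_rot: [1.194, 1.218, -1.193]
contact_force: [-0.5, 0.4, -0.3]
opening: -0.0001
```

```bash
python3 -c "
from h import *
to([.413,.1285,.085],1.8)"
```

```text
t 28.97 pos [0.4165 0.1241 0.0867] yaw 1.2 tilt [ 0.001 -0.    -1.   ] F [-0.5  0.4 -0.3] op -0.0001
shift [ 0.0017 -0.0034 -0.0045] turn [-0.6   0.03 -0.06] dq 0.015
```

Correct y, then push +x until the force rises.

arm_command:
  plan:
    - [[0.001,0.002,-0.0035,-0.4,0,0,0],[0,0.005,-0.001,0,0,0,0],[0,0.005,0,0,0,0,0],[0,0.005,0,0,0,0,0],[0,0.005,0,0,0,0,0]]

```text
t: 29.38
tool_pos: [0.4398, 0.1292, 0.0865]
tool_rot: [1.187, 1.222, -1.19]
contact_force: [-2.0, 0.1, -0.8]
opening: 0.0003
```

```bash
python3 -c "
from h import *
to([.474,.130,.085],1.8)"
```

```text
t 29.38 pos [0.4398 0.1292 0.0865] yaw 1.6 tilt [-0.001 -0.001 -1.   ] F [-2.   0.1 -0.8] op 0.0003
shift [0.0015 0.0342 0.0002] turn [-0.2   0.05  0.05] dq 0.179
```

Fx is -2 N, so the bolt is moving. Continue.

arm_command:
  plan:
    - [[0,0.005,0,0,0,0,0],[0,0.005,0,0,0,0,0],[0,0.005,0,0,0,0,0],[0,0.005,0,0,0,0,0],[0,0.004,0,0,0,0,0]]

```text
t: 29.8
tool_pos: [0.4663, 0.13, 0.0865]
tool_rot: [1.186, 1.224, -1.191]
contact_force: [-2.5, -0.2, -0.3]
opening: 0.0001
```

arm_command:
  plan:
    - [[0,0.004,0,0,0,0,0],[0,0.004,0,0,0,0,0],[0,0.003,0,0,0,0,0]]

```text
t: 30.05
tool_pos: [0.4745, 0.1303, 0.086]
tool_rot: [1.18, 1.233, -1.2]
contact_force: [-22.8, -1.5, 13.4]
opening: -0.0001
```

arm_command:
  plan:
    - [[0,0.003,0,0,0,0,0],[0,0.003,0,0,0,0,0]]

```text
t: 30.22
tool_pos: [0.4736, 0.1303, 0.0861]
tool_rot: [1.168, 1.248, -1.216]
contact_force: [-16.6, -1.6, 12.4]
opening: -0.0
```

```bash
python3 -c "
from h import *
to([.474,.130,.085],1.8)
for c in ('side',): 
 for i in range(2):
  get_image(c);print(c,[(n,round(r['conf'],2),w(c,r['at']).round(4)) for n in ('bolt_knob','eye') for r in mark_of(c,n)[:4] if .42<w(c,r['at'])[0]<.6 and 0<w(c,r['at'])[1]<.2])"
```

```text
t 30.22 pos [0.4736 0.1303 0.0861] yaw 1.66 tilt [-0.037 -0.004 -0.999] F [-16.6  -1.6  12.4] op -0.0
shift [0.0011 0.0004 0.0003] turn [-0.13  0.15  2.14] dq 0.12
side [('bolt_knob', 0.53, array([0.4932, 0.1312, 0.1126])), ('eye', 0.91, array([0.5202, 0.1323, 0.0816]))]
side [('bolt_knob', 0.37, array([0.4933, 0.1304, 0.1109])), ('eye', 0.9, array([0.523 , 0.1291, 0.0801]))]
```

The stop came at tool x = 0.4745, where home was predicted at 0.474. Back off and rise clear.

arm_command:
  plan:
    - [[0,-0.008,0,0,0,1,0],[0,-0.012,0,0,0,1,0],[-0.01,-0.012,0,0,0,0,0],[-0.025,-0.005,0,0,0,0,0],[-0.03,-0.01,0,0,0,0,0],[-0.03,-0.015,0,0,0,0,0],[-0.03,-0.02,0.02,0,0,0,0],[-0.03,0,0.03,0,0,0,0],[-0.02,0,0.03,0,0,0,0],[0,0,0.03,0,0,0,0],[0,0,0.03,0,0,0,0],[0,0,0.03,0,0,0,0],[0,0,0.03,0,0,0,0],[0,0,0,0,0,0,0]]

```text
t: 31.68
tool_pos: [0.4043, -0.0796, 0.2826]
tool_rot: [1.192, 1.187, -1.158]
contact_force: [-0.1, 0.4, -0.9]
opening: -0.0
```

```bash
python3 -c "
from h import *
st()
S=get_image('side')[160:230,280:350];T=get_image('top')[170:240,280:350]
cv2.imwrite('pics/h1.png',cv2.resize(np.hstack([S,T])[:,:,::-1],None,fx=5.7,fy=5.7,interpolation=cv2.INTER_CUBIC))
for c in ('side','top'): print(c,[(n,round(r['conf'],2),w(c,r['at']).round(4)) for n in ('bolt_knob','eye','keeper','loose_face','fixed_face') for r in mark_of(c,n)[:4] if .42<w(c,r['at'])[0]<.6 and 0<w(c,r['at'])[1]<.2])"
```

```text
t 31.68 pos [ 0.4043 -0.0796  0.2826] yaw 2.12 tilt [ 0.041 -0.011 -0.999] F [-0.1  0.4 -0.9] op -0.0
side [('bolt_knob', 0.61, array([0.4953, 0.1293, 0.1108])), ('eye', 0.94, array([0.5216, 0.1293, 0.0807])), ('keeper', 0.91, array([0.5278, 0.1321, 0.0755])), ('loose_face', 0.65, array([0.524 , 0.1038, 0.0329])), ('fixed_face', 0.61, array([0.5119, 0.1019, 0.0308]))]
top [('bolt_knob', 0.59, array([0.4973, 0.1305, 0.1143])), ('eye', 0.78, array([0.5131, 0.131 , 0.0821])), ('keeper', 0.93, array([0.5321, 0.1338, 0.0827])), ('loose_face', 0.92, array([0.5206, 0.1089, 0.0332])), ('fixed_face', 0.91, array([0.5133, 0.1052, 0.0343]))]
```

View pics/h1.png

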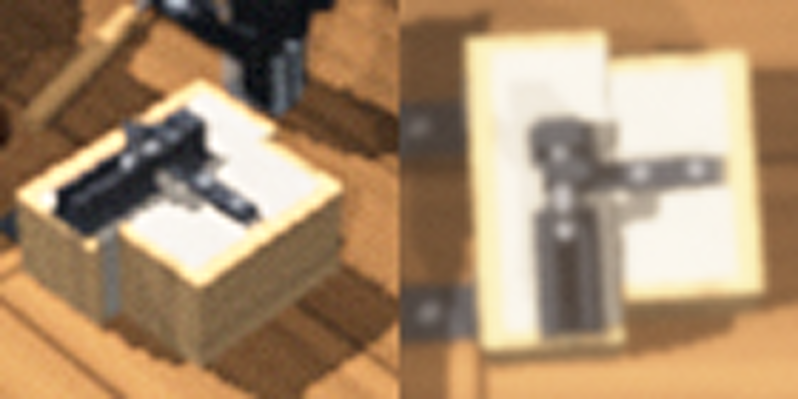

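```bash
python3 -c "
from h import *
f=lambda u,v,z: onz('top',280+(u-399)/5.7,170+v/5.7,z)
a=f(472.6,170,.066);b=f(756,170,.07);print(a,b,(a-b)[1])
g=lambda u,v,z: onz('side',280+u/5.7,160+v/5.7,z)
print(g(18,195,.066),g(195,280,.07),'side: -x back corners, fixed(+y) and loose(-y)')"
```

```text
[0.52399752 0.17849854 0.066     ] [0.51935107 0.0351256  0.07      ] 0.1433729381803327
[0.43232532 0.16551207 0.066     ] [0.4579378  0.03296269 0.07      ] side: -x back corners, fixed(+y) and loose(-y)
```

```bash
python3 -c "
from station import finish_job
print(finish_job())"
```

```text
the job is handed in; nothing more can be done
None
```

The mould is closed and the bolt is home as far as my checks can tell. The job went in at about 32 s, with the arm clear of everything.

**What I did**
- I gripped the loose half's tongue, turned the half about 14°, and slid it onto the pins.
- I let go and pushed it shut with two open fingers on its back face.
- I then pushed the bolt knob in +x with shut fingers until it stopped.

**Checks that agreed**
- **Closing:** the push stalled at about 21 N, and the fingers stopped where a closed joint would put them.
- **Bolt:** it stopped at 23 N, with the tool at x = 0.4745 (0.474 predicted). The knob had moved about 46 mm.
- **Last pictures:** they show a tight seam and the bolt through the eye and in the keeper.

**Checks that failed or disagreed**
- **Tool height:** the true fingertip height was about 20 mm above the reported TCP. My first grips closed on air, just above the tongue. Probing the tongue and plaster tops with the fingers settled the offset.
- **Lifting:** twice while sliding, a pull of 7–9 N on the gripper showed it carrying the loose half's weight, about 0.5 mm up. I lowered it each time, but by the measured force the slide was not strictly without lifting.
- **Joint gap:** the two camera views differ by several mm on the closed length (143 mm from the top, about 135 mm from the side, 140 mm expected). The closure therefore rests mainly on the push stalling.
- **Bystanders:** I did not measure them again at the end. I noticed no contact with any of them.

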